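Dock a gas detector on the calibration rail

TASK

Hang the yellow gas detector on the calibration rail: take its hanger by the black fin, thread it onto the open end of the rail with the brass inlet block leading, and slide it along until it has pushed in the red docking button and the orange catch has snapped up behind it, so that it stays docked, with the button pressed, once you let go. Work gently, never pushing the hanger against the rail or the dock with more than about 20 N, and leave the other things on the bench where they are.

Things in the scene. Friction and masses are not known exactly. Their poses are not given: they have to be found in the camera images.
- hanger_grip (a point): Centre of the black fin on top of the hanger, where to grip it: fin 12 mm thick (y), x from -22 to +20 mm, 38 mm tall, its top 16 mm above this point; the saddle's flat roof lies 22 mm below this point. It lies over the hanger's centre, 143 mm above its underside. Axes: x along the hanger towards its brass inlet block, z up. With the hanger hanging on the rail this point is 28 mm above the flange's top.
- hanger_nose (a point): Centre of the front face of the brass inlet block (10 x 26 x 22 mm) on the hanger's roof, 32 mm ahead (+x) of hanger_grip and 11 mm above the roof. It is flush with the hanger's front end and is what meets the red button.
- hanger: The loose hanger, one rigid piece of 0.28 to 0.46 kg standing on the bench; origin under its centre. 64 mm long (x), 86 wide, 159 tall; yellow detector on the -y side, grey pack on the +y side. Under its black roof a channel runs right through along x: 33.6 mm wide, ceiling 28 mm below hanger_grip, lips 9 mm under the ceiling reach in below the rail's flange, 16 mm apart.
- rail_mouth (a point): Open end of the fixed aluminium T-rail: middle of the flange's tip, on its top face, 150 mm above the bench. x runs along the rail from the open end to the dock, z up. Flange 30 mm wide (y), 6 mm thick, tip rounded in plan (radius 15 mm), edges of the tip rounded 2 mm. A thread-on height that clears top and bottom has hanger_grip 29.5 mm above this point.
- rail: The rail, 320 mm long, level: origin on the bench under rail_mouth, same axes. Web under the flange 8 mm thick, starting 20 mm in; foot plate 100 mm wide, 12 mm thick. A blue dock (70 mm wide, 50 long, top 34 mm above the flange) is clamped on it; the dock's face is 190 to 270 mm from the open end, different each run and not measured: feel for it.
- inlet_button (a joint): Red spring button, 18 mm across, on the dock's face, 16 mm above the flange's top, facing the open end. Metres: 0 = out, 0.008 = fully in, flush with the face, a hard stop. Needs 2.5 N at first, 8 N fully in; springs back. Counting sliding drag, the push is about 10 N when it is nearly in. At 0.0045 the hanger's tail clears the catch.
- catch (a joint): Orange spring catch (10 mm wide) in the rail, 67 mm before the dock's face. Metres: 0 = up, standing 5 mm above the flange; 0.005 = pressed level with it. Its ramp faces the open end: the hanger rides over it (a bump of about 3 to 6 N) and holds it down until its tail has passed; then it snaps up behind the hanger and keeps it from sliding back.
- pipe_cap_mid (a point): Bystander, leave alone: white plastic pipe cap, a short jar shape 60 mm across and 45 mm tall; point at its centre.
- pipe_socket_mid (a point): Bystander, leave alone: white plastic pipe socket standing on end, 64 mm across, 60 mm tall; point at its centre.
- spanner_grip (a point): Bystander, leave alone: steel spanner lying on the bench, 180 mm long; point on its handle.
- gas_can_mid (a point): Bystander, leave alone: green gas can standing upright, 66 mm across, 170 mm tall; point at its centre.
- reader_mid (a point): Bystander, leave alone: black display unit on a foot, about 125 mm wide and 95 mm tall; point at its centre.
- regulator_mid (a point): Bystander, leave alone: brass regulator body standing upright, 48 mm across, 66 mm tall; point at its centre.
Things that resemble listed ones, but are neither listed nor needed, are in the scene too. What is shaped like the hanger but turquoise is not meant.

How it is judged:
By the outcome, as a careful person would: the job done as asked, in the order asked, and still so for the second after the job is handed in, with the robot touching nothing.
It also fails if it takes over 69 s, if anything falls off the work surface, if the arm or the gripper's body presses on something with over 40 N, if the wrist force passes 120 N, or if a joint passes its speed limit or range.

ROBOT

A 7-joint arm with a two-finger parallel gripper is mounted at the origin on the work surface. World frame = base frame: x ahead of the robot, y to its left, z up, the work surface at z = 0. Lengths are in m, angles in rad, forces in N, time in s.
With the tool pointing down it reaches from about 0.425 to 0.875 m from the base axis. Payload 4.7 kg.
Tool frame: the origin (TCP) lies midway between the tips of the shut fingers; the grasp point (between the pads) lies pinch_z behind it (pinch_z is the distance from the TCP to the grasp point, in m); z points along the fingers, y is the line along which they close (so a half turn about z gives the same grasp; the last joint's range is limited). The gripper opens to 87 mm and grips with 3 to 60 N. Pads are 19 mm wide; open, the fingers measure 117 mm over their backs; the gripper's body (75 mm by 190 mm) begins 51 mm behind the grasp point.
Start: joints at [1.192, 0.321, -0.07, 1.45, 0.023, 1.371, -0.057], TCP at [0.249, -0.601, 0.223] pointing down, gripper open.
Joint ranges: [-2.86, 2.86], [-0.3, 2.09], [-1.38, 1.24], [0.06, 2.45], [-1.56, 4.7], [0.09, 2.05], [-2.69, 2.69]. Speed limits (rad/s): [2.57, 2.57, 3.14, 3.14, 3.14, 3.14, 3.14].

INTERFACE

Orientations are given as a unit quaternion [x, y, z, w].
In Python, from cell import * gives the robot as it stands.
- The arm moves only by the shell command python3 -m handwheel 'ROWS'. ROWS is JSON, a list of rows, each a list of 3 entries, a list of its own where there are three numbers: the shift along the tool's x, y, z scaled (see below), then the turn, a rotation vector about the tool's x, y, z scaled (see below), then the closure, from -1 (fully open) to 1 (shut). A call has 1 to 10 rows; each row shifts and turns the commanded pose from where the row before left it, along the tool's axes as they then stand; what a row does not reach is not made up. The controller multiplies each number of a shift by 0.02 m and each number of a turn by 4 degrees. A row lasts 1/12 s, in which the tool goes at most 41.7 mm and 7.16 degrees, less where a joint would pass 70% of its speed; a pose out of reach is approached as far as the arm can. A call with a number of a shift or a turn outside -1 to 1 is refused whole. A call with a gripper value outside its range is refused whole. The fingers move at their own pace and stop on an object; the grip force is fixed at half the most. Time passes only in rows, so rows that do not move let the fingers close. It gives the time, the measured TCP pose, the force, the opening and the grip force at its end, in the units of the state.
- observe(): the state, without advancing time (a new reading comes with each control period).
- camera(name): name is "scene" or "top" or "wrist"; returns the picture (480x640x3 uint8, red, green, blue); there is no depth.
- camera_model(name): a dict with "fx", "fy", "cx", "cy" (pixels), "eye" and "attitude" of the camera in the world; the wrist camera has in their place "hand_eye" (4x4, takes a point from camera to tool coordinates, whose origin is the TCP and whose axes are the flange's). Camera axes: x right, y up, looking along -z (the intrinsics and any distortion apply to the point x, -y, -z); pixel columns grow to the right and rows downward; lengths in m; the calibration is good to about 2 mm. A picture is of the moment at which its call begins: read the wrist's pose just before it. camera_model takes no time and is no camera call.
- finish_job(): hands the job in; it is judged then, once.
The state is a dict: "time_s": time; "joints": joint angles; "dq": joint speeds; "tau": joint torques, N m; "ee_pos": TCP position; "eef_rot": TCP orientation; "ft_force": force on the tool from outside, world axes, zero at the start; "wrist_torque": the same for the moment, N m; "opening": finger opening in m; "finger_force": force on a finger pad.
Only numpy, scipy, OpenCV 4.12 (cv2) and the standard library are available. Lean on these libraries where they do the work, as an engineer would, in place of code of your own. Each camera call takes 0.05 s, during which the arm holds its last target. There are 200 camera calls.

## Working session

There is one attempt and no reset: what is moved stays moved. The work goes in short steps, Python scripts to look and compute and a shell command to move; the robot and the scene stay as the last step left them, time stands still between calls to the robot, and variables do not carry over. Pictures are saved under pics/ and viewed, at most 10 in all, crops included, and the job is handed in when it is done.

```bash
mkdir -p pics
cat > h.py <<'E'
from cell import *
import numpy as np, cv2
from scipy.spatial.transform import Rotation as R
def snap(n,f):
    s=observe(); im=np.array(camera(n)); cv2.imwrite('pics/'+f,im[:,:,::-1]); return s,im
E
python3 - <<'E'
from h import *
for n in ("scene","top"):
    snap(n,n+'1.png'); print(n,camera_model(n))
print(camera_model("wrist")); print(observe())
E
```

```text
scene {'fx': 453.4095819734796, 'fy': 453.4095819734796, 'cx': 322.4842214213686, 'cy': 236.43311150538423, 'eye': array([0.99224802, 0.80387753, 0.81653136]), 'attitude': array([0.11800596, 0.43469756, 0.86818977, 0.20822861])}
top {'fx': 546.9824670501208, 'fy': 546.9824670501208, 'cx': 322.75168428507317, 'cy': 246.7916667923316, 'eye': array([0.25485331, 0.00617316, 1.64932437]), 'attitude': array([ 0.05817881, -0.06455744, -0.69900615,  0.70981544])}
{'fx': 385.0397243839475, 'fy': 385.0397243839475, 'cx': 316.86740841592865, 'cy': 239.09212406752818, 'hand_eye': array([[-8.43292043e-04,  9.58800011e-01,  2.84080671e-01,
         7.80351067e-02],
       [ 9.99998858e-01,  1.16490487e-03, -9.63176116e-04,
        -4.28380105e-04],
       [-1.25442023e-03,  2.84079534e-01, -9.58799898e-01,
        -1.61571894e-01],
       [ 0.00000000e+00,  0.00000000e+00,  0.00000000e+00,
         1.00000000e+00]])}
{'time_s': 0.1, 'joints': array([ 1.19208474,  0.32176023, -0.07006275,  1.45153213,  0.02261961,
        1.37080875, -0.05690649]), 'dq': array([-0.00085542, -0.00043501, -0.00048769, -0.00288794, -0.00053874,
        0.00128749, -0.00041964]), 'tau': array([-1.37630591e-04, -4.92571807e+01, -4.05937834e-01, -3.13395596e+01,
       -6.40808232e-02,  3.95223638e-02,  6.37652056e-05]), 'ee_pos': array([ 0.24856045, -0.60006815,  0.22157383]), 'eef_rot': array([ 9.80773554e-01,  1.95147367e-01, -2.25866235e-04, -8.30968583e-04]), 'ft_force': array([ 0.26221138, -0.22149146,  0.01181154]), 'wrist_torque': array([-0.02612995, -0.01160118, -0.01246961]), 'finger_force': 0.0, 'opening': 0.08680347026702895}
```

View pics/scene1.png

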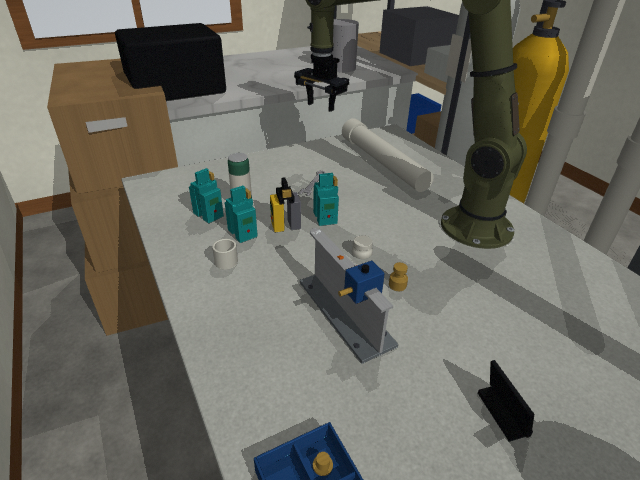

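View pics/top1.png

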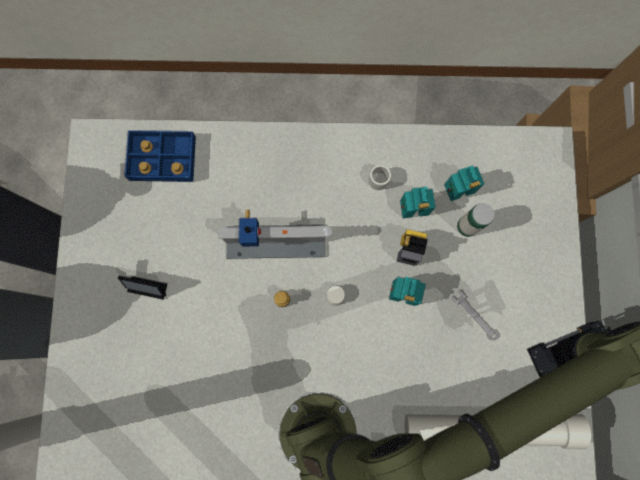

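The scene shows the yellow/grey hanger at top (412,247), scene (286,207). Turquoise look-alikes are at top (418,201), (464,182) and (408,290). Only the yellow one fits the description. The rail mouth is at top (329,231) and the dock at (248,232). Next is an enlarged crop to confirm.

Run:
```python
from h import *
a=cv2.imread('pics/top1.png')[220:275,380:445]; b=cv2.imread('pics/scene1.png')[165:240,255:330]; c=cv2.imread('pics/top1.png')[205:270,215:340]
f=lambda a,w,h:cv2.resize(a,(w,h),interpolation=cv2.INTER_CUBIC)
cv2.imwrite('pics/crop1.png',np.vstack([np.hstack([f(a,380,320),f(b,380,320)]),f(c,760,280)]))
```

```text
(no output)
```

View pics/crop1.png

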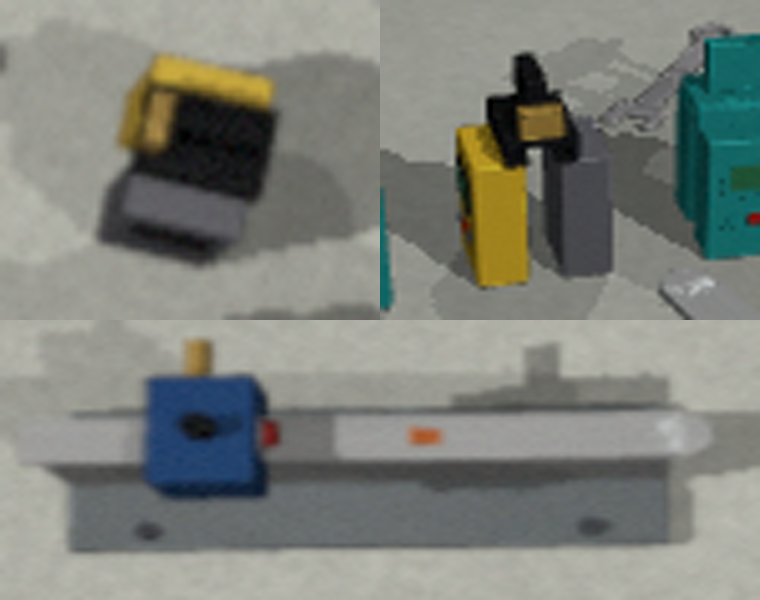

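```bash
cat >> h.py <<'E'
def campose(n,s=None):
    m=camera_model(n)
    if n!='wrist': return m,R.from_quat(m['attitude']).as_matrix(),np.array(m['eye'])
    T=np.array(m['hand_eye']); Rt=R.from_quat(s['eef_rot']).as_matrix()
    return m,Rt@T[:3,:3],np.array(s['ee_pos'])+Rt@T[:3,3]
def ray(n,px,s=None):
    m,Rm,e=campose(n,s)
    d=Rm@np.array([(px[0]-m['cx'])/m['fx'],-(px[1]-m['cy'])/m['fy'],-1]); return e,d
def plane(n,px,z,s=None):
    e,d=ray(n,px,s); return e+d*(z-e[2])/d[2]
def proj(n,p,s=None):
    m,Rm,e=campose(n,s); q=Rm.T@(np.array(p)-e); return m['cx']-m['fx']*q[0]/q[2], m['cy']+m['fy']*q[1]/q[2]
E
python3 - <<'E'
import cell; print([k for k in dir(cell) if k[0]!='_']); print(getattr(cell,'pinch_z',None))
from h import *
k=lambda x,y:(380+x/5.846,220+y/5.818)
print('roof corners',[plane('top',k(*p),.121)[:2].round(4) for p in [(168,90),(275,112),(262,198),(133,170)]])
print('yellow top edge',[plane('top',k(*p),.105)[:2].round(4) for p in [(155,57),(272,95)]])
r=lambda x,y:(215+x/6.08,205+(y-320)/4.308)
print('mouth',plane('top',r(712,436),.15).round(4)); 
for x,y in[(340,419),(340,459),(650,417),(650,459),(425,436)]: print(plane('top',r(x,y),.15).round(4))
print('dock face',plane('top',r(262,435),.166).round(4))
im=cv2.imread('pics/scene1.png'); print('check scene proj mouth',proj('scene',plane('top',r(712,436),.15)))
E
```

```text
['IKError', 'camera', 'camera_model', 'finish_job', 'observe', 'pinch_z']
0.0187
roof corners [array([ 0.56  , -0.2505]), array([ 0.5499, -0.3026]), array([ 0.5071, -0.2954]), array([ 0.52  , -0.2329])]
yellow top edge [array([ 0.5798, -0.2469]), array([ 0.5616, -0.3045])]
mouth [ 0.5608 -0.031   0.15  ]
[0.5692 0.1403 0.15  ]
[0.5428 0.1394 0.15  ]
[ 0.5729 -0.0023  0.15  ]
[ 0.5451 -0.0027  0.15  ]
[0.5586 0.1009 0.15  ]
dock face [0.5548 0.1739 0.166 ]
check scene proj mouth (np.float64(314.04248488993926), np.float64(227.43740199702304))
```

```bash
python3 -m handwheel '[[[0.5,-0.2,-1],[0,0,0],-1],[[1,-0.5,-1],[0,0,0],-1],[[1,-0.5,-1],[0,0,0],-1],[[1,-0.5,-1],[0,0,0],-1],[[1,-0.5,0],[0,0,0],-1],[[1,-0.5,0],[0,0,0],-1],[[1,-0.5,0],[0,0,0],-1],[[1,-0.5,0],[0,0,0],-1],[[1,-0.5,0],[0,0,0],-1],[[1,-0.5,0],[0,0,0],-1]]'
python3 -m handwheel '[[[1,-0.5,0],[0,0,0],-1],[[1,-0.5,0],[0,0,0],-1],[[1,-0.5,0],[0,0,0],-1],[[1,-0.5,0],[0,0,0],-1],[[1,-0.5,0],[0,0,0],-1],[[1,-0.5,0],[0,0,0],-1],[[1,-0.5,0],[0,0,0],-1],[[1,-0.5,0],[0,0,0],-1],[[1,-0.5,0],[0,0,0],-1],[[1,-0.5,0],[0,0,0],-1]]'
python3 -m handwheel '[[[0,0,0],[0,0,-1],-1],[[0,0,0],[0,0,-1],-1],[[0,0,0],[0,0,-1],-1],[[0,0,0],[0,0,-1],-1],[[0,0,0],[0,0,-1],-1],[[0,0,0],[0,0,-1],-1],[[0,0,0],[0,0,-1],-1],[[0,0,0],[0,0,-1],-1],[[0,0,0],[0,0,-1],-1],[[0,0,0],[0,0,-1],-1]]'
python3 -m handwheel '[[[0,0,0],[0,0,-1],-1],[[0,0,0],[0,0,-1],-1],[[0,0,0],[0,0,-0.5],-1],[[0,0,0],[0,0,0],-1],[[0,0,0],[0,0,0],-1]]'
python3 - <<'E'
from h import *
s,im=snap('wrist','w1.png'); print(s['time_s'],s['ee_pos'],R.from_quat(s['eef_rot']).as_matrix().round(4).tolist(),s['joints'].round(2))
E
```

```text
time_s: 0.93
ee_pos: [0.3887, -0.4398, 0.302]
eef_rot: [0.981, 0.195, -0.0, -0.0]
ft_force: [-0.1, -0.4, 0.3]
opening: 0.087
finger_force: 0.0
time_s: 1.77
ee_pos: [0.5352, -0.2711, 0.3021]
eef_rot: [0.981, 0.195, -0.0, -0.0]
ft_force: [0.7, -0.1, -0.0]
opening: 0.0868
finger_force: 0.0
time_s: 2.6
ee_pos: [0.5346, -0.2719, 0.302]
eef_rot: [0.854, 0.52, -0.0, -0.0]
ft_force: [-0.1, -0.5, -0.0]
opening: 0.0868
finger_force: 0.0
time_s: 3.02
ee_pos: [0.5346, -0.272, 0.3021]
eef_rot: [0.807, 0.591, -0.0, -0.0]
ft_force: [-0.5, 0.2, -0.0]
opening: 0.0868
finger_force: 0.0
3.0167 [ 0.53463884 -0.27198318  0.30214192] [[0.3017, 0.9534, -0.0006], [0.9534, -0.3017, 0.0002], [0.0, -0.0007, -1.0]] [ 0.79  0.22 -0.43  1.44  0.09  1.5   0.05]
```

View pics/w1.png

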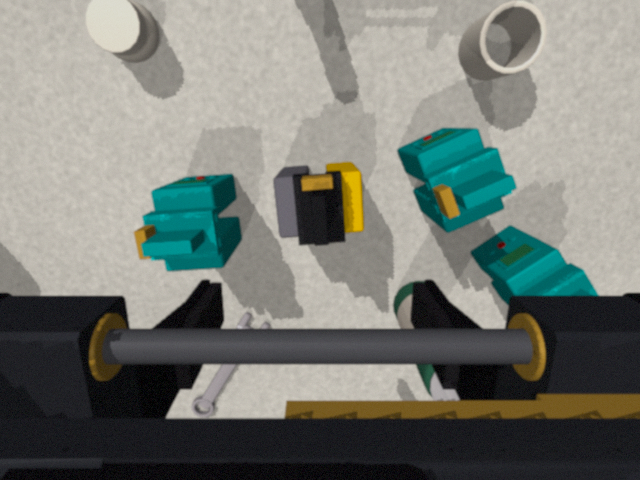

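The wrist view shows the hanger at (319,205), with brass at (317,183) leading upward (+tool x), yellow on the right and grey on the left, nearly aligned with the tool.

```bash
cat > m.py <<'E'
from h import *
s,im=snap('wrist','w2.png')
hsv=cv2.cvtColor(im,cv2.COLOR_RGB2HSV); H,S,V=[hsv[...,i].astype(int) for i in range(3)]
sub=np.zeros(H.shape,bool); sub[140:265,260:385]=1
y=sub&(H>=21)&(H<=32)&(S>180)&(V>80); b=sub&(H>=12)&(H<21)&(S>100)&(V>100)
Rt=R.from_quat(s['eef_rot']).as_matrix()
for n,m,z in(('yellow',y,.105),('brass',b,.143)):
    c,_=cv2.findContours(m.astype(np.uint8),0,2); c=max(c,key=cv2.contourArea); r=cv2.minAreaRect(c)
    print(n,cv2.contourArea(c),cv2.boundingRect(c)); ap=cv2.approxPolyDP(c,2,True)[:,0]
    w=np.array([plane('wrist',p,z,s) for p in ap.astype(float)])
    print(np.c_[ap,((w-s['ee_pos'])@Rt*1000).round(1)].tolist())
dark=sub&(V<45); 
for v in range(165,246,6):
    q=np.where(dark[v,290:350])[0]+290; p=np.where(y[v])[0]
    print(v,q.min() if len(q) else 0,q.max() if len(q) else 0,p.min() if len(p) else 0,p.max() if len(p) else 0)
E
python3 m.py; python3 -c "
import cv2;cv2.imwrite('pics/w2c.png',cv2.resize(cv2.imread('pics/w2.png')[145:260,260:380],None,fx=5,fy=5,interpolation=2))"
```

```text
yellow 1307.5 (327, 163, 37, 69)
[[328.0, 164.0, 43.7, 10.2, 197.2], [327.0, 171.0, 37.3, 9.3, 197.2], [339.0, 170.0, 38.2, 20.4, 197.2], [341.0, 173.0, 35.5, 22.3, 197.2], [345.0, 231.0, -20.2, 27.1, 197.2], [362.0, 230.0, -19.2, 43.5, 197.2], [360.0, 173.0, 35.4, 39.8, 197.2], [351.0, 163.0, 44.6, 31.3, 197.2]]
brass 124.5 (302, 174, 31, 17)
[[331.0, 176.0, 37.5, 11.6, 159.2], [328.0, 174.0, 39.2, 9.1, 159.2], [331.0, 182.0, 32.6, 11.7, 159.2], [327.0, 181.0, 33.4, 8.3, 159.2], [330.0, 183.0, 31.7, 10.9, 159.2], [326.0, 185.0, 30.1, 7.5, 159.2], [321.0, 181.0, 33.4, 3.4, 159.2], [323.0, 177.0, 36.7, 5.0, 159.2], [326.0, 178.0, 35.9, 7.5, 159.2], [324.0, 174.0, 39.2, 5.8, 159.2], [313.0, 175.0, 38.4, -3.3, 159.2], [310.0, 181.0, 33.4, -5.8, 159.2], [318.0, 175.0, 38.4, 0.9, 159.2], [317.0, 180.0, 34.2, 0.0, 159.2], [323.0, 183.0, 31.7, 5.0, 159.2], [317.0, 189.0, 26.7, 0.0, 159.2], [315.0, 183.0, 31.7, -1.6, 159.2], [312.0, 186.0, 29.2, -4.1, 159.2], [307.0, 185.0, 30.1, -8.3, 159.2], [308.0, 187.0, 28.4, -7.5, 159.2], [302.0, 190.0, 25.9, -12.5, 159.2], [319.0, 189.0, 26.7, 1.7, 159.2], [323.0, 183.0, 31.7, 5.0, 159.2], [326.0, 185.0, 30.1, 7.5, 159.2], [324.0, 188.0, 27.6, 5.9, 159.2], [329.0, 188.0, 27.6, 10.1, 159.2], [331.0, 184.0, 30.9, 11.7, 159.2], [331.0, 188.0, 27.6, 11.7, 159.2]]
165 0 0 327 353
171 0 0 327 358
177 293 339 305 360
183 294 340 302 361
189 295 340 305 361
195 295 341 342 361
201 296 341 343 361
207 297 341 343 362
213 297 342 343 362
219 298 342 344 362
225 298 343 344 363
231 299 343 345 358
237 300 343 0 0
243 314 326 0 0
```

View pics/w2c.png

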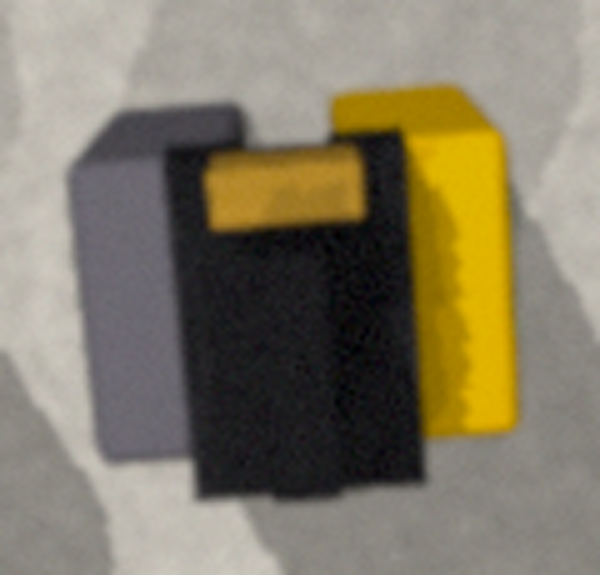

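Run:
```python
from h import *
s=observe();Rt=R.from_quat(s['eef_rot']).as_matrix()
k=lambda x,y:(260+(x-2)/5,145+(y-2)/5)
C=np.array([(plane('wrist',k(*p),.121,s)-s['ee_pos'])@Rt*1000 for p in[(165,148),(402,130),(195,497),(425,482)]])
print(C.round(1)); c=C.mean(0); print('centre',c, 'world',s['ee_pos']+Rt@c/1000)
d=(C[0]+C[1]-C[2]-C[3])/2; e=(C[1]+C[3]-C[0]-C[2])/2
print('len',np.linalg.norm(d),'wid',np.linalg.norm(e),'turn about tool z deg',np.degrees(np.arctan2(d[1],d[0])),np.degrees(np.arctan2(-e[0],e[1])))
# fin tail bottom mid crop(308,502) at z .159 ; x=-22
print((plane('wrist',k(308,500),.159,s)-s['ee_pos'])@Rt*1000)
```

```text
[[ 36.3 -21.5 181.3]
 [ 39.5  20.3 181.3]
 [-28.3 -17.2 181.3]
 [-25.4  25.7 181.3]]
centre [  5.51263009   1.83726624 181.27575379] world [ 0.5380288  -0.26728656  0.121     ]
len 64.96423572624238 wid 42.46388204667817 turn about tool z deg -4.28797777294071 -4.053750473182285
[-17.03570307   3.46057057 143.27572298]
```

```bash
python3 -m handwheel '[[[0.28,0.09,0],[0,0,-0.5],-1],[[0,0,0],[0,0,-0.55],-1],[[0,0,1],[0,0,0],-1],[[0,0,1],[0,0,0],-1],[[0,0,1],[0,0,0],-1],[[0,0,1],[0,0,0],-1],[[0,0,1],[0,0,0],-1],[[0,0,1],[0,0,0],-1],[[0,0,0],[0,0,0],-1],[[0,0,0],[0,0,0],-1]]'
python3 -m handwheel '[[[0,0,0.7],[0,0,0],-1],[[0,0,0.7],[0,0,0],-1],[[0,0,0.7],[0,0,0],-1],[[0,0,0.7],[0,0,0],-1],[[0,0,0],[0,0,0],-1],[[0,0,0],[0,0,0],1],[[0,0,0],[0,0,0],1],[[0,0,0],[0,0,0],1],[[0,0,0],[0,0,0],1],[[0,0,0],[0,0,0],1]]'
python3 -m handwheel '[[[0,0,0],[0,0,0],1],[[0,0,0],[0,0,0],1],[[0,0,0],[0,0,0],1],[[0,0,0],[0,0,0],1],[[0,0,0],[0,0,0],1]]'
```

```text
time_s: 3.95
ee_pos: [0.5378, -0.2665, 0.1818]
eef_rot: [0.784, 0.621, -0.0, -0.001]
ft_force: [0.4, -0.5, 0.9]
opening: 0.0868
finger_force: 0.0
time_s: 4.78
ee_pos: [0.5387, -0.2675, 0.1275]
eef_rot: [0.784, 0.621, 0.0, 0.001]
ft_force: [0.5, -0.5, -0.4]
opening: 0.0613
finger_force: 0.0
time_s: 5.2
ee_pos: [0.5382, -0.2672, 0.1265]
eef_rot: [0.784, 0.621, -0.0, -0.0]
ft_force: [-0.0, 0.7, -0.4]
opening: 0.0285
finger_force: 0.0
```

```bash
python3 -m handwheel '[[[0,0,0],[0,0,0],1],[[0,0,0],[0,0,0],1],[[0,0,0],[0,0,0],1],[[0,0,0],[0,0,0],1],[[0,0,0],[0,0,0],1],[[0,0,0],[0,0,0],1],[[0,0,0],[0,0,0],1]]'
python3 -m handwheel '[[[0,0,-0.3],[0,0,0],1],[[0,0,-0.7],[0,0,0],1],[[0,0,-1],[0,0,0],1],[[0,0,-1],[0,0,0],1],[[0,0,-1],[0,0,0],1],[[0,0,-1],[0,0,-0.6],1],[[0,0,0],[0,0,-1],1],[[0,0,0],[0,0,-1],1],[[0,0,0],[0,0,-1],1],[[0,0,0],[0,0,0],1]]'
python3 -m handwheel '[[[0.4,0.07,0],[0,0,0],1],[[1,0.15,0],[0,0,0],1],[[1,0.15,0],[0,0,0],1],[[1,0.15,0],[0,0,0],1],[[1,0.15,0],[0,0,0],1],[[1,0.15,0],[0,0,0],1],[[1,0.15,0],[0,0,0],1],[[1,0.15,0],[0,0,0],1],[[0.7,0.1,0],[0,0,0],1],[[0.2,0.05,0],[0,0,0],1]]'
python3 -m handwheel '[[[0,0,0],[0,0,0],1],[[0,0,0],[0,0,0],1],[[0,0,0],[0,0,0],1],[[0,0,0],[0,0,0],1]]'
python3 - <<'E'
from h import *
s,im=snap('wrist','w3.png'); print(s['time_s'],s['ee_pos'],R.from_quat(s['eef_rot']).as_matrix().round(4).tolist(),s['wrist_torque'])
E
```

```text
time_s: 5.78
ee_pos: [0.5382, -0.2672, 0.1265]
eef_rot: [0.784, 0.621, -0.0, -0.0]
ft_force: [0.0, 0.9, -0.1]
opening: 0.012
finger_force: 30.0
time_s: 6.62
ee_pos: [0.5378, -0.2671, 0.2263]
eef_rot: [0.7, 0.715, -0.0, -0.0]
ft_force: [0.1, -0.5, -2.4]
opening: 0.0115
finger_force: 30.0
time_s: 7.45
ee_pos: [0.5605, -0.096, 0.2266]
eef_rot: [0.699, 0.715, 0.001, -0.001]
ft_force: [0.1, 0.7, -2.8]
opening: 0.0119
finger_force: 30.0
time_s: 7.78
ee_pos: [0.5602, -0.1024, 0.2264]
eef_rot: [0.701, 0.713, -0.0, 0.0]
ft_force: [-0.2, -0.1, -3.1]
opening: 0.0118
finger_force: 30.0
7.7833 [ 0.56015586 -0.10240614  0.22636852] [[-0.0166, 0.9999, -0.0004], [0.9999, 0.0166, -0.0005], [-0.0005, -0.0004, -1.0]] [-0.01838477 -0.13811466 -0.03182683]
```

View pics/w3.png

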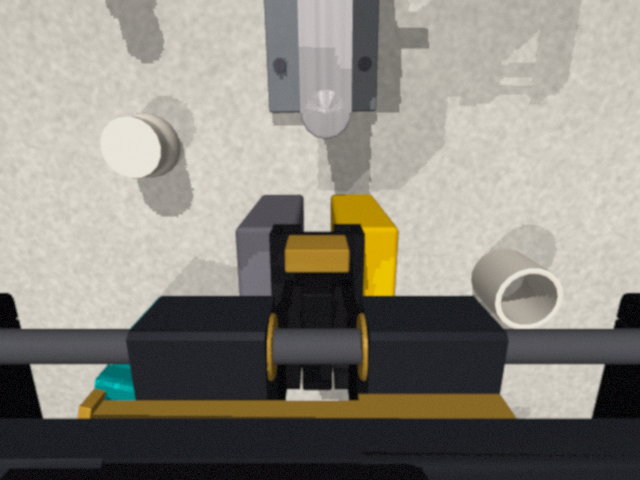

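The rail mouth tip is at (326,137), with flange edges at columns ~299 and ~353. The held hanger's brass is at (317,253), centred on the tool. Now to measure the rail edges.

Run:
```python
from h import *
s=observe(); Rt=R.from_quat(s['eef_rot']).as_matrix()
im=cv2.imread('pics/w3.png'); g=cv2.GaussianBlur(cv2.cvtColor(im,cv2.COLOR_BGR2GRAY),(3,3),0).astype(int)
L=[];Rr=[]
for v in range(4,90,4):
    row=g[v]; d=np.diff(row); 
    l=285+np.argmax(d[285:312]); r=340+np.argmin(d[340:366]); L.append((l+1,v)); Rr.append((r+1,v))
T=lambda p,z=.149:((plane('wrist',p,z,s)-s['ee_pos'])@Rt*1000)[:2]
L=np.array([T(p) for p in L]);Rr=np.array([T(p) for p in Rr])
for n,e in(('L',L),('R',Rr)):
    k=np.polyfit(e[:,0],e[:,1],1); res=e[:,1]-np.polyval(k,e[:,0]); k=np.polyfit(e[abs(res)<1,0],e[abs(res)<1,1],1); print(n,k,'deg',np.degrees(k[0]),res.std(),e[:,1].round(1).tolist())
col=g[110:170,322:331].mean(1); print(col.round().tolist())
for v in(135,136,137,138): print(v,T((326,v)))
for v in (100,110,120,125,130,134): print(v, g[v,290:362].tolist())
```

```text
L [-8.06282291e-03 -9.44729256e+00] deg -0.4619657239621081 1.5253457569186533 [-10.9, -10.4, -10.4, -10.4, -10.5, -10.5, -10.5, -10.6, -10.6, -10.6, -10.6, -10.7, -10.1, -10.2, -10.2, -10.2, -17.7, -10.3, -10.3, -10.3, -10.4, -9.8]
R [-9.34426889e-03  2.10748228e+01] deg -0.5353871698451901 0.1541433938594424 [19.8, 19.8, 19.9, 19.9, 20.0, 20.0, 20.1, 19.6, 19.6, 19.7, 19.7, 19.8, 19.8, 19.9, 19.9, 20.0, 20.1, 20.1, 20.2, 20.2, 20.3, 20.3]
[189.0, 185.0, 178.0, 171.0, 166.0, 164.0, 163.0, 163.0, 162.0, 162.0, 162.0, 162.0, 161.0, 161.0, 160.0, 160.0, 160.0, 160.0, 160.0, 160.0, 159.0, 159.0, 159.0, 159.0, 157.0, 153.0, 143.0, 130.0, 124.0, 128.0, 134.0, 139.0, 140.0, 143.0, 147.0, 151.0, 154.0, 154.0, 156.0, 158.0, 161.0, 162.0, 162.0, 160.0, 160.0, 160.0, 161.0, 161.0, 162.0, 163.0, 163.0, 164.0, 164.0, 166.0, 170.0, 175.0, 179.0, 181.0, 183.0, 184.0]
135 [72.41978747  5.40572817]
136 [71.84067982  5.40916028]
137 [71.26074191  5.4125973 ]
138 [70.67997195  5.41603925]
100 [123, 123, 123, 123, 123, 122, 122, 122, 125, 136, 151, 160, 162, 163, 163, 164, 166, 169, 171, 172, 172, 172,
[... 1356 characters left out ...]
 203, 201, 199, 197, 195, 197, 200, 203, 205, 204, 196, 180, 160, 147, 144, 148, 154, 158, 161, 163, 164, 164, 164, 164, 163, 162, 161, 160, 159, 158, 158, 158, 159, 160, 160, 160, 160, 158, 157, 159, 161, 162, 163, 161, 156, 150, 138, 127, 119, 115, 117, 122, 126, 128, 128, 129, 128, 128, 127, 127, 127, 127, 126, 126, 126, 127, 128]
134 [208, 206, 205, 207, 209, 210, 209, 206, 204, 201, 200, 200, 202, 203, 205, 206, 207, 208, 208, 205, 196, 182, 166, 154, 148, 150, 153, 157, 158, 158, 158, 158, 158, 158, 158, 158, 157, 156, 155, 156, 156, 155, 152, 149, 147, 145, 141, 133, 125, 120, 119, 121, 123, 124, 124, 124, 124, 126, 128, 129, 130, 130, 130, 128, 127, 127, 126, 125, 125, 125, 126, 127]
```

```bash
python3 -m handwheel '[[[0,0,0],[0,0,-0.12],1],[[0,0.29,0.17],[0,0,0],1],[[0,0,0.8],[0,0,0],1],[[0,0,1],[0,0,0],1],[[0,0,0.8],[0,0,0],1],[[0,0,0.4],[0,0,0],1],[[0,0,0],[0,0,0],1],[[0,0,0],[0,0,0],1],[[0,0,0],[0,0,0],1]]'
python3 - <<'E'
from h import *
s,im=snap('wrist','w4.png'); print(s['time_s'],s['ee_pos'],R.from_quat(s['eef_rot']).as_matrix().round(4).tolist())
E
```

```text
time_s: 8.58
ee_pos: [0.5672, -0.1006, 0.1643]
eef_rot: [0.697, 0.717, 0.001, 0.001]
ft_force: [0.0, 0.2, -2.5]
opening: 0.0117
finger_force: 30.0
8.5833 [ 0.56715791 -0.10064879  0.16426049] [[-0.0277, 0.9996, 0.0019], [0.9996, 0.0277, -0.0003], [-0.0004, 0.0019, -1.0]]
```

View pics/w4.png

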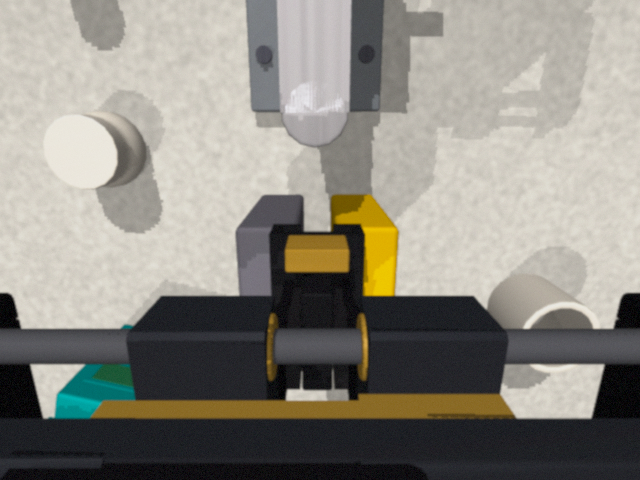

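The tip is now at (315,145), with flange edges ~279 and ~351 and the hanger's brass centred at 317. One final edge fit.

Run:
```python
from h import *
s=observe(); print(s['ee_pos'],s['eef_rot']); Rt=R.from_quat(s['eef_rot']).as_matrix()
im=cv2.imread('pics/w4.png'); g=cv2.GaussianBlur(cv2.cvtColor(im,cv2.COLOR_BGR2GRAY),(3,3),0).astype(float)
T=lambda p,z=.149:((plane('wrist',p,z,s)-s['ee_pos'])@Rt*1000)[:2]
def sub(d,i): 
    a,b,c=d[i-1],d[i],d[i+1]; q=a-2*b+c; return i+.5+(0.5*(a-c)/q if q else 0)
K=[]
for lo,hi,sg in((266,290,1),(340,362,-1)):
    e=[]
    for v in range(3,80,3):
        d=np.diff(g[v])*sg; i=lo+int(np.argmax(d[lo:hi])); e.append(T((sub(d,i),v)))
    e=np.array(e); k=np.polyfit(e[:,0],e[:,1],1)
    for _ in range(3): r=e[:,1]-np.polyval(k,e[:,0]); m=abs(r)<max(.4,r.std()); k=np.polyfit(e[m,0],e[m,1],1)
    K.append(k); print(k,np.degrees(k[0]),m.sum())
k=np.mean(K,0); print('at mouth',np.polyval(k,60),'intercept',k[1]); print('tip',T((315,145)))
# brass edges at row 262
d=np.diff(g[262]);print('brass edges',sub(-d*-1,280+int(np.argmax(d[280:292]))),sub(-d,343+int(np.argmax(-d[343:356]))))
```

```text
[ 0.56722064 -0.10064108  0.16445111] [6.97218473e-01 7.16857783e-01 6.01057433e-04 9.78795859e-04]
[-3.54611344e-03 -1.59946573e+01] -0.20317733395095836 26
[-3.69858056e-03  1.42687029e+01] -0.21191305616466968 26
at mouth -1.0803180171650273 intercept -0.8629771971378641
tip [69.66111024 -0.91974047]
brass edges 284.47058823529414 348.6363636363636
```

```bash
python3 -m handwheel '[[[0,-0.045,0.06],[0,0,-0.05],1],[[0,0,0],[0,0,0],1],[[0,0,0],[0,0,0],1],[[0,0,0],[0,0,0],1]]'
python3 -m handwheel '[[[0.4,0,0],[0,0,0],1],[[0.5,0,0],[0,0,0],1],[[0.3,0,0],[0,0,0],1],[[0.2,0,0],[0,0,0],1],[[0.2,0,0],[0,0,0],1],[[0,0,0],[0,0,0],1],[[0,0,0],[0,0,0],1]]'
python3 -c "
from h import *
s=observe();print(s['ee_pos'],s['eef_rot'],s['ft_force'],s['wrist_torque'])"
```

```text
time_s: 8.97
ee_pos: [0.5654, -0.1007, 0.1622]
eef_rot: [0.696, 0.718, 0.0, 0.0]
ft_force: [0.0, -1.2, -3.9]
opening: 0.0118
finger_force: 30.0
time_s: 9.55
ee_pos: [0.5643, -0.0684, 0.162]
eef_rot: [0.696, 0.718, -0.0, 0.0]
ft_force: [-0.2, -0.5, -2.6]
opening: 0.0118
finger_force: 30.0
[ 0.56434679 -0.06844679  0.16197202] [ 6.95769540e-01  7.18265069e-01 -1.02812958e-04  1.64444974e-04] [-0.17875121 -0.54190875 -2.55427027] [ 0.00296301 -0.12883159 -0.0143593 ]
```

```bash
python3 -m handwheel '[[[0,0.05,-0.05],[0,0,0.04],1],[[0,0,0],[0,0,0],1],[[0,0,0],[0,0,0],1],[[0,0,0],[0,0,0],1],[[0,0,0],[0,0,0],1]]'
python3 -c "
from h import *
s=observe();print(s['ee_pos'],s['eef_rot'],s['ft_force'],s['wrist_torque'])
t=R.from_quat(s['eef_rot']).as_matrix();print('rail mouth in tool mm',(np.array([.5643,-.0309,.15])-s['ee_pos'])@t*1000,'yaw',np.degrees(np.arctan2(t[1,0],t[0,0])))"
```

```text
time_s: 9.97
ee_pos: [0.5653, -0.0688, 0.1629]
eef_rot: [0.697, 0.717, -0.0, -0.0]
ft_force: [0.7, -0.0, -2.9]
opening: 0.0119
finger_force: 30.0
[ 0.56528211 -0.06880536  0.16286891] [ 6.97110624e-01  7.16963578e-01 -7.01361354e-05 -2.07066848e-05] [ 0.6765619  -0.00732181 -2.92022535] [-0.05054199 -0.07895796 -0.00549441]
rail mouth in tool mm [37.91886586  0.0840853  12.86631227] yaw 91.60870751773724
```

Aligned within about 0.1 mm. Threading on slowly.

```bash
python3 -m handwheel '[[[0.15,0,0],[0,0,0],1],[[0.15,0,0],[0,0,0],1],[[0.15,0,0],[0,0,0],1],[[0.15,0,0],[0,0,0],1],[[0,0,0],[0,0,0],1]]'
python3 -m handwheel '[[[0.15,0,0],[0,0,0],1],[[0.15,0,0],[0,0,0],1],[[0.15,0,0],[0,0,0],1],[[0.15,0,0],[0,0,0],1],[[0,0,0],[0,0,0],1]]'
python3 -c "
from h import *
s=observe();print(s['ee_pos'],s['eef_rot'],s['ft_force'],s['wrist_torque'])"
```

```text
time_s: 10.38
ee_pos: [0.565, -0.0552, 0.163]
eef_rot: [0.696, 0.718, 0.0, -0.0]
ft_force: [0.7, 0.5, -3.0]
opening: 0.0114
finger_force: 30.0
time_s: 10.8
ee_pos: [0.5646, -0.0435, 0.163]
eef_rot: [0.697, 0.717, 0.0, -0.0]
ft_force: [-0.8, 0.4, -3.5]
opening: 0.012
finger_force: 30.0
[ 0.56462865 -0.0434589   0.16298392] [ 6.96573324e-01  7.17485573e-01  1.95063416e-04 -1.41711078e-04] [-0.79591997  0.44513826 -3.5210848 ] [ 0.03261677 -0.11969923  0.03272326]
```

```bash
python3 -m handwheel '[[[0.2,0,0],[0,0,0],1],[[0.2,0,0],[0,0,0],1],[[0.2,0,0],[0,0,0],1],[[0.2,0,0],[0,0,0],1],[[0.2,0,0],[0,0,0],1],[[0,0,0],[0,0,0],1]]'
python3 -m handwheel '[[[0.2,0,0],[0,0,0],1],[[0.2,0,0],[0,0,0],1],[[0.2,0,0],[0,0,0],1],[[0.2,0,0],[0,0,0],1],[[0.2,0,0],[0,0,0],1],[[0,0,0],[0,0,0],1]]'
python3 -c "
from h import *
s=observe();print(s['ee_pos'],s['eef_rot'],s['ft_force'],s['wrist_torque'])"
```

```text
time_s: 11.3
ee_pos: [0.564, -0.023, 0.163]
eef_rot: [0.696, 0.718, 0.0, -0.0]
ft_force: [-0.8, 1.3, -2.6]
opening: 0.0119
finger_force: 30.0
time_s: 11.8
ee_pos: [0.5634, -0.0031, 0.163]
eef_rot: [0.696, 0.718, 0.0, -0.0]
ft_force: [-1.1, 0.1, -2.6]
opening: 0.0119
finger_force: 30.0
[ 0.5634208  -0.00311296  0.16297677] [ 6.96418347e-01  7.17635963e-01  2.56044121e-04 -2.14839373e-04] [-1.07374009  0.13140483 -2.59524863] [ 0.030065   -0.08333074 -0.01014143]
```

```bash
python3 -m handwheel '[[[0.3,0,0],[0,0,0],1],[[0.3,0,0],[0,0,0],1],[[0.3,0,0],[0,0,0],1],[[0.3,0,0],[0,0,0],1],[[0.3,0,0],[0,0,0],1],[[0.3,0,0],[0,0,0],1],[[0.3,0,0],[0,0,0],1],[[0.2,0,0],[0,0,0],1],[[0.2,0,0],[0,0,0],1],[[0,0,0],[0,0,0],1]]'
python3 -m handwheel '[[[0.2,0,0],[0,0,0],1],[[0.2,0,0],[0,0,0],1],[[0.2,0,0],[0,0,0],1],[[0.2,0,0],[0,0,0],1],[[0.2,0,0],[0,0,0],1]]'
python3 -m handwheel '[[[0.2,0,0],[0,0,0],1],[[0.2,0,0],[0,0,0],1],[[0.2,0,0],[0,0,0],1],[[0.2,0,0],[0,0,0],1],[[0,0,0],[0,0,0],1]]'
```

```text
time_s: 12.63
ee_pos: [0.562, 0.0466, 0.163]
eef_rot: [0.697, 0.718, 0.0, -0.0]
ft_force: [-1.1, -0.2, -3.4]
opening: 0.0119
finger_force: 30.0
time_s: 13.05
ee_pos: [0.5615, 0.0658, 0.1629]
eef_rot: [0.697, 0.717, -0.0, 0.0]
ft_force: [-1.1, -0.1, -3.0]
opening: 0.0118
finger_force: 30.0
time_s: 13.47
ee_pos: [0.5614, 0.0829, 0.1635]
eef_rot: [0.697, 0.717, 0.001, 0.0]
ft_force: [0.2, -0.8, 0.3]
opening: 0.0117
finger_force: 30.0
```

```bash
python3 -m handwheel '[[[0.2,0,0],[0,0,0],1],[[0.2,0,0],[0,0,0],1],[[0.2,0,0],[0,0,0],1],[[0.2,0,0],[0,0,0],1],[[0.2,0,0],[0,0,0],1],[[0.2,0,0],[0,0,0],1],[[0.2,0,0],[0,0,0],1],[[0.1,0,0],[0,0,0],1],[[0,0,0],[0,0,0],1]]'
python3 -m handwheel '[[[0.1,0,0],[0,0,0],1],[[0.1,0,0],[0,0,0],1],[[0.1,0,0],[0,0,0],1],[[0,0,0],[0,0,0],1]]'
python3 -c "
from h import *
s,_=snap('scene','s2.png');print(s['ee_pos'],s['eef_rot'],s['ft_force'],s['wrist_torque'])
cv2.imwrite('pics/s2c.png',cv2.resize(cv2.imread('pics/s2.png')[190:330,270:420],None,fx=4,fy=4,interpolation=2))"
```

```text
time_s: 14.22
ee_pos: [0.5601, 0.1125, 0.1629]
eef_rot: [0.697, 0.717, 0.0, -0.0]
ft_force: [-0.9, -0.6, 1.0]
opening: 0.0119
finger_force: 30.0
time_s: 14.55
ee_pos: [0.56, 0.1177, 0.163]
eef_rot: [0.697, 0.717, 0.0, -0.0]
ft_force: [1.1, -2.4, 0.2]
opening: 0.0113
finger_force: 30.0
[0.56002574 0.1177174  0.16295493] [ 6.96899705e-01  7.17168594e-01  9.46086335e-05 -9.00992702e-06] [ 1.10863875 -2.39670969  0.17155606] [-0.44966718 -0.10827838 -0.02033776]
```

View pics/s2c.png

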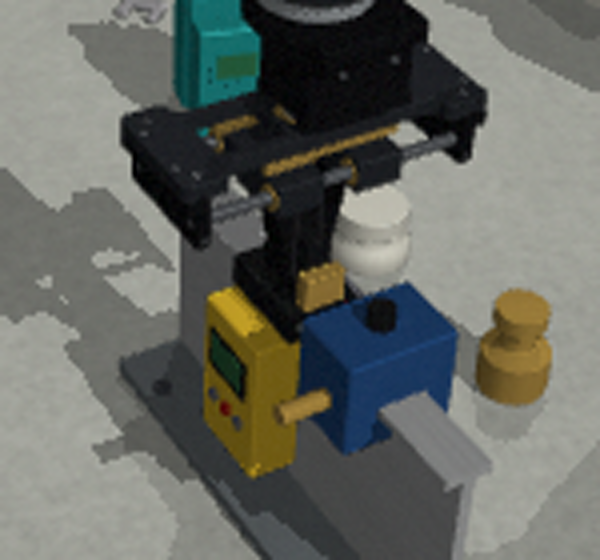

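The hanger rides the rail just short of the dock, with brass at crop (322,287) and the dock's face beside it. The force is about 2.4 N, so the button may be starting to press. Continuing in 1–2 mm steps.

```bash
python3 -m handwheel '[[[0.05,0,0],[0,0,0],1],[[0.05,0,0],[0,0,0],1],[[0,0,0],[0,0,0],1]]' | head -4
python3 -m handwheel '[[[0.05,0,0],[0,0,0],1],[[0.05,0,0],[0,0,0],1],[[0,0,0],[0,0,0],1]]' | head -4
```

```text
time_s: 14.85
ee_pos: [0.56, 0.1194, 0.1629]
eef_rot: [0.697, 0.717, -0.0, 0.0]
ft_force: [0.4, -0.8, 0.0]
time_s: 15.1
ee_pos: [0.5599, 0.1216, 0.1629]
eef_rot: [0.697, 0.717, 0.0, -0.0]
ft_force: [-0.4, -2.0, 0.8]
```

```bash
python3 -m handwheel '[[[0.05,0,0],[0,0,0],1],[[0.05,0,0],[0,0,0],1],[[0,0,0],[0,0,0],1]]' | head -4
python3 -m handwheel '[[[0.05,0,0],[0,0,0],1],[[0.05,0,0],[0,0,0],1],[[0,0,0],[0,0,0],1]]' | head -4
python3 -m handwheel '[[[0.05,0,0],[0,0,0],1],[[0.05,0,0],[0,0,0],1],[[0,0,0],[0,0,0],1]]' | head -4
```

```text
time_s: 15.35
ee_pos: [0.5598, 0.1236, 0.1629]
eef_rot: [0.697, 0.717, 0.0, -0.0]
ft_force: [-1.3, -1.5, -1.3]
time_s: 15.6
ee_pos: [0.5597, 0.1256, 0.1629]
eef_rot: [0.697, 0.717, 0.0, -0.0]
ft_force: [0.5, -1.8, 1.2]
time_s: 15.85
ee_pos: [0.5597, 0.1276, 0.1629]
eef_rot: [0.697, 0.717, 0.0, -0.0]
ft_force: [-0.0, -1.7, 0.3]
```

```bash
python3 -m handwheel '[[[0.05,0,0],[0,0,0],1],[[0.05,0,0],[0,0,0],1],[[0,0,0],[0,0,0],1]]' | head -4
python3 -m handwheel '[[[0.05,0,0],[0,0,0],1],[[0.05,0,0],[0,0,0],1],[[0,0,0],[0,0,0],1]]' | head -4
python3 -m handwheel '[[[0.05,0,0],[0,0,0],1],[[0.05,0,0],[0,0,0],1],[[0,0,0],[0,0,0],1]]' | head -4
```

```text
time_s: 16.1
ee_pos: [0.5596, 0.1296, 0.1629]
eef_rot: [0.697, 0.717, 0.0, -0.0]
ft_force: [0.5, -1.8, 0.7]
time_s: 16.35
ee_pos: [0.5596, 0.1317, 0.163]
eef_rot: [0.697, 0.717, 0.0, -0.0]
ft_force: [0.3, -1.6, -0.3]
time_s: 16.6
ee_pos: [0.5596, 0.1336, 0.1629]
eef_rot: [0.697, 0.717, 0.0, -0.0]
ft_force: [0.6, -2.7, 0.4]
```

```bash
python3 -m handwheel '[[[0.05,0,0],[0,0,0],1],[[0.05,0,0],[0,0,0],1],[[0,0,0],[0,0,0],1]]' | head -4
python3 -m handwheel '[[[0.05,0,0],[0,0,0],1],[[0,0,0],[0,0,0],1],[[0,0,0],[0,0,0],1]]' | head -4
```

```text
time_s: 16.85
ee_pos: [0.5595, 0.1356, 0.1629]
eef_rot: [0.697, 0.717, 0.0, -0.0]
ft_force: [0.2, -2.5, 0.8]
time_s: 17.1
ee_pos: [0.5595, 0.1365, 0.1629]
eef_rot: [0.697, 0.717, 0.0, -0.0]
ft_force: [0.2, -1.2, 0.9]
```

```bash
python3 -m handwheel '[[[0.05,0,0],[0,0,0],1],[[0.05,0,0],[0,0,0],1],[[0,0,0],[0,0,0],1]]' | head -4
python3 -m handwheel '[[[0.05,0,0],[0,0,0],1],[[0.05,0,0],[0,0,0],1],[[0,0,0],[0,0,0],1]]' | head -4
```

```text
time_s: 17.35
ee_pos: [0.5595, 0.1374, 0.1629]
eef_rot: [0.697, 0.717, -0.001, 0.0]
ft_force: [-0.3, -5.3, 1.9]
time_s: 17.6
ee_pos: [0.5594, 0.139, 0.1629]
eef_rot: [0.697, 0.717, -0.001, 0.001]
ft_force: [-0.7, -4.7, 2.0]
```

```bash
python3 -m handwheel '[[[0.05,0,0],[0,0,0],1],[[0,0,0],[0,0,0],1],[[0,0,0],[0,0,0],1]]' | head -4
python3 -m handwheel '[[[0.05,0,0],[0,0,0],1],[[0,0,0],[0,0,0],1],[[0,0,0],[0,0,0],1]]' | head -4
python3 -m handwheel '[[[0.05,0,0],[0,0,0],1],[[0,0,0],[0,0,0],1],[[0,0,0],[0,0,0],1]]' | head -4
```

```text
time_s: 17.85
ee_pos: [0.5594, 0.1397, 0.1629]
eef_rot: [0.697, 0.717, -0.001, 0.001]
ft_force: [-1.3, -6.3, 2.3]
time_s: 18.1
ee_pos: [0.5594, 0.1405, 0.1629]
eef_rot: [0.697, 0.717, -0.001, 0.001]
ft_force: [-1.2, -6.3, 1.1]
time_s: 18.35
ee_pos: [0.5593, 0.1418, 0.1625]
eef_rot: [0.697, 0.717, -0.001, 0.0]
ft_force: [0.0, -6.5, -0.5]
```

```bash
python3 -m handwheel '[[[0.05,0,0],[0,0,0],1],[[0,0,0],[0,0,0],1],[[0,0,0],[0,0,0],1]]' | head -4
python3 -m handwheel '[[[0.04,0,0],[0,0,0],1],[[0,0,0],[0,0,0],1],[[0,0,0],[0,0,0],1]]' | head -4
```

```text
time_s: 18.6
ee_pos: [0.5593, 0.1425, 0.1625]
eef_rot: [0.697, 0.717, -0.001, 0.0]
ft_force: [-0.1, -7.0, 1.3]
time_s: 18.85
ee_pos: [0.5593, 0.1431, 0.1625]
eef_rot: [0.698, 0.717, -0.001, 0.001]
ft_force: [-0.1, -7.0, 0.2]
```

```bash
python3 -m handwheel '[[[0.05,0,0],[0,0,0],1],[[0,0,0],[0,0,0],1],[[0,0,0],[0,0,0],1]]' | head -4
python3 -m handwheel '[[[0.04,0,0],[0,0,0],1],[[0,0,0],[0,0,0],1],[[0,0,0],[0,0,0],1]]' | head -4
python3 -c "
from h import *
s=observe();print(s['ft_force'],s['wrist_torque'])"
```

```text
time_s: 19.1
ee_pos: [0.5593, 0.1438, 0.1625]
eef_rot: [0.698, 0.716, -0.001, 0.001]
ft_force: [-0.5, -6.6, 0.9]
time_s: 19.35
ee_pos: [0.5592, 0.1444, 0.1625]
eef_rot: [0.698, 0.716, -0.001, 0.001]
ft_force: [0.1, -7.9, 0.5]
[ 0.1363992  -7.89133155  0.52371959] [-1.58064488 -0.0504955   0.06521461]
```

```bash
python3 -m handwheel '[[[0.04,0,0],[0,0,0],1],[[0,0,0],[0,0,0],1],[[0,0,0],[0,0,0],1]]' | head -4
python3 -m handwheel '[[[0,0,0.03],[0,0,0],1],[[0,0,0.03],[0,0,0],1],[[0,0,0],[0,0,0],1]]' | head -4
```

```text
time_s: 19.6
ee_pos: [0.5592, 0.1449, 0.1625]
eef_rot: [0.698, 0.716, -0.002, 0.001]
ft_force: [-0.1, -7.7, -0.3]
time_s: 19.85
ee_pos: [0.5594, 0.1448, 0.1616]
eef_rot: [0.698, 0.716, -0.002, 0.001]
ft_force: [-0.2, -8.5, 2.4]
```

```bash
python3 -m handwheel '[[[-0.05,0,0],[0,0,0],1],[[0,0,0],[0,0,0],1],[[0,0,0],[0,0,0],1]]' | head -4
python3 -m handwheel '[[[-0.05,0,0],[0,0,0],1],[[0,0,0],[0,0,0],1],[[0,0,0],[0,0,0],1]]' | head -4
python3 -m handwheel '[[[-0.05,0,0],[0,0,0],1],[[0,0,0],[0,0,0],1],[[0,0,0],[0,0,0],1]]' | head -4
```

```text
time_s: 20.1
ee_pos: [0.5594, 0.1443, 0.1616]
eef_rot: [0.698, 0.716, -0.001, 0.001]
ft_force: [0.7, -7.0, 1.7]
time_s: 20.35
ee_pos: [0.5594, 0.1435, 0.1615]
eef_rot: [0.698, 0.716, -0.001, 0.001]
ft_force: [-1.2, -7.4, 2.6]
time_s: 20.6
ee_pos: [0.5594, 0.1428, 0.1615]
eef_rot: [0.698, 0.717, -0.001, 0.001]
ft_force: [-0.2, -7.0, 1.8]
```

```bash
python3 -m handwheel '[[[-0.05,0,0],[0,0,0],1],[[0,0,0],[0,0,0],1],[[0,0,0],[0,0,0],1]]' | head -4
python3 -m handwheel '[[[-0.05,0,0],[0,0,0],1],[[0,0,0],[0,0,0],1],[[0,0,0],[0,0,0],1]]' | head -4
python3 -m handwheel '[[[-0.05,0,0],[0,0,0],1],[[0,0,0],[0,0,0],1],[[0,0,0],[0,0,0],1]]' | head -4
python3 -m handwheel '[[[-0.05,0,0],[0,0,0],1],[[0,0,0],[0,0,0],1],[[0,0,0],[0,0,0],1]]' | head -4
```

```text
time_s: 20.85
ee_pos: [0.5594, 0.1422, 0.1615]
eef_rot: [0.697, 0.717, -0.001, 0.0]
ft_force: [-0.6, -6.0, 0.6]
time_s: 21.1
ee_pos: [0.5595, 0.1414, 0.1615]
eef_rot: [0.697, 0.717, -0.001, 0.0]
ft_force: [-0.4, -5.2, -0.3]
time_s: 21.35
ee_pos: [0.5595, 0.1414, 0.1615]
eef_rot: [0.697, 0.717, -0.0, 0.0]
ft_force: [1.7, -4.5, -1.4]
time_s: 21.6
ee_pos: [0.5594, 0.1413, 0.1616]
eef_rot: [0.697, 0.717, 0.0, -0.0]
ft_force: [1.8, -0.2, -3.0]
```

The TCP stays at 0.1414 while the command backs off and Fy falls to 0, so the catch holds. Releasing and rising.

```bash
python3 -m handwheel '[[[0,0,0],[0,0,0],-1],[[0,0,0],[0,0,0],-1],[[0,0,0],[0,0,0],-1],[[0,0,0],[0,0,0],-1],[[0,0,0],[0,0,0],-1],[[0,0,0],[0,0,0],-1],[[0,0,0],[0,0,0],-1],[[0,0,0],[0,0,0],-1],[[0,0,0],[0,0,0],-1]]'
python3 -m handwheel '[[[0,0,-0.3],[0,0,0],-1],[[0,0,-0.7],[0,0,0],-1],[[0,0,-1],[0,0,0],-1],[[0,0,-1],[0,0,0],-1],[[0,0,-1],[0,0,0],-1],[[0,0,-1],[0,0,0],-1],[[0,0,-1],[0,0,0],-1],[[-1,0,0],[0,0,0],-1],[[-1,0,0],[0,0,0],-1],[[-1,0,0],[0,0,0],-1]]'
python3 -m handwheel '[[[-1,0,0],[0,0,0],-1],[[-1,0,0],[0,0,0],-1],[[-1,0,0],[0,0,0],-1],[[0,0,0],[0,0,0],-1],[[0,0,0],[0,0,0],-1]]'
python3 -c "
from h import *
s,_=snap('wrist','w5.png');snap('scene','s3.png'); snap('top','t3.png')
f=lambda a,w,h:cv2.resize(a,(w,h),interpolation=2)
a=cv2.imread('pics/w5.png'); b=cv2.imread('pics/s3.png')[205:325,270:420]; c=cv2.imread('pics/t3.png')[205:270,215:340]
cv2.imwrite('pics/end.png',np.hstack([f(a[:300,160:480],400,375),np.vstack([f(b,380,304),f(c,380,200)])[:375]]) if 0 else np.vstack([np.hstack([f(a[:320],440,300),f(b,360,300)]),f(c,800,300)]))"
```

```text
time_s: 22.35
ee_pos: [0.5593, 0.1407, 0.1617]
eef_rot: [0.697, 0.717, -0.0, -0.0]
ft_force: [-0.5, -0.3, -0.8]
opening: 0.064
finger_force: 0.0
time_s: 23.18
ee_pos: [0.5612, 0.0806, 0.2828]
eef_rot: [0.697, 0.718, 0.0, 0.001]
ft_force: [-0.1, -0.4, 0.6]
opening: 0.087
finger_force: 0.0
time_s: 23.6
ee_pos: [0.5629, 0.0196, 0.282]
eef_rot: [0.698, 0.716, 0.0, 0.0]
ft_force: [0.7, -0.3, 1.1]
opening: 0.0871
finger_force: 0.0
```

View pics/end.png

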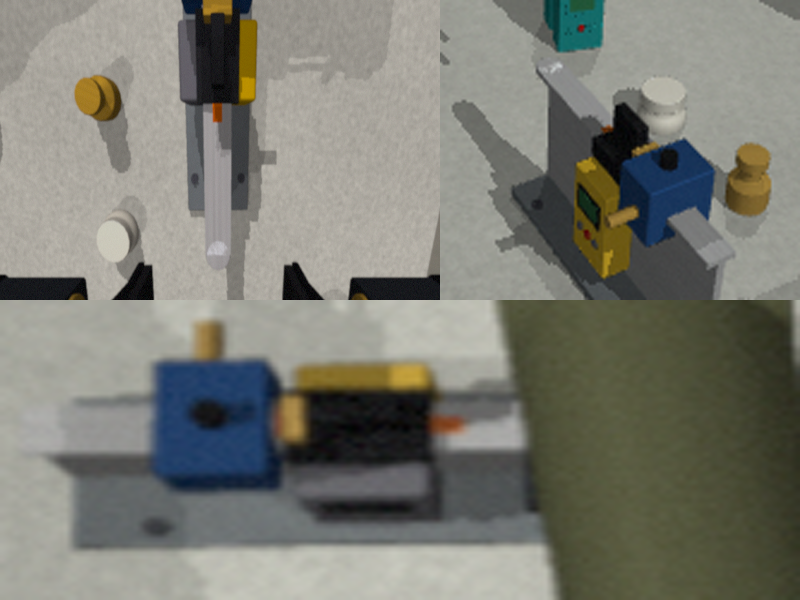

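The hanger sits against the dock. The orange catch is up right behind its tail, at end.png (217,112) in the wrist panel and (450,424) in the top panel. The red button is pressed by the brass at (277,420), and the pieces around it are undisturbed. Handing in.

```bash
python3 -c "
from cell import *
print(finish_job())"
```

```text
the job is handed in; nothing more can be done
None
```

The yellow gas detector is docked on the calibration rail: the button is pressed, the catch is up behind it and held when I backed off, no reading on the rail or dock topped about 9 N, and I handed the job in at about 24 s.

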